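Refit the sprung roller in the lathe bench's roller track

TASK

One roller is out of the short roller track that brings blanks to the lathe. Take it from the V-blocks and refit it in the empty place: press its sprung end in against one rail so that the other end drops in between the rails, then let it out so that both stub axles sit fully home in the holes of the axle plates, which are not set exactly and have to be felt for. Be gentle with the light rails, and leave the pallet and the other things on the bench where they are.

Things in the scene. Friction and masses are not known exactly. Their poses are not given: they have to be found in the camera images.
- roller_mid (a point): Centre, on the axis, of the loose roller: a plain steel tube 30 mm in diameter, 149 mm long, with thin black end rings, about 0.2 kg, lying level in two V-blocks, axis 51 mm above the table. Grip it across the tube at the middle. Its x axis runs along the roller towards the sprung end. 174 mm long over both stub tips with the spring free, 162 mm with the spring fully pressed in.
- sprung_tip (a point): Middle of the end face of the stub at the roller's sprung end, 92.5 mm along +x from roller_mid (spring free). A black sleeve 16 mm in diameter stands 13 mm out of the tube and carries a stub 8 mm in diameter, 5 mm long, narrowing to 6 mm at the tip. Both slide into the tube against a spring: 4 N to start, 0.7 N more per mm, 12.4 N at 12 mm, where the sleeve stops hard.
- plain_tip (a point): Middle of the end face of the stub at the roller's plain end, 81.5 mm along -x from roller_mid. A steel boss 16 mm in diameter stands 2 mm out of the tube and carries a stub 8 mm in diameter, 5 mm long, narrowing to 6 mm at the tip. Boss and stub are rigid with the tube.
- slot (a point): Empty place in the roller track, 83 mm above the table: nominal middle of the roller when fitted. x points across the track (roughly away from the robot), y along the track, z up. The empty place has a steel axle plate bolted inside each rail; the plates' inner faces are at x = -80 and +80 mm, their top edges and the rails' 12 mm above this point. Either end of the roller may go in either plate.
- plates (a point): Same point as slot, for the two axle plates (54 mm along the track, 27 mm high, 6 mm thick). In the middle of each plate, at the height of this point, is the hole for a stub: 11 mm in diameter, mouth chamfered 1 mm. Each plate is clamped in slots anywhere within 9 mm either way along y, each on its own, and this is not measured: find the holes by feel (or see the plates).
- fit (a point): Same point as slot. Fitted, each stub is 5 mm deep in its hole with boss or sleeve against the plate, and the sleeve is still pressed in by 4 mm (7 N). With one stub in its hole, the sleeve must be pressed in by 9 to 12 mm (10 to 12.4 N) for the other stub to swing down between the plates; the end that is still out must first be held more than 16 mm above this point.
- roller: The loose roller as a body; origin and axes as roller_mid.
- track: Roller track fixed to the table: two light aluminium rails 375 mm long, 44 mm high, on four legs; keep the roller's push on them below 20 N at each end. Origin on the table below slot, axes as slot's; reaches from y = -113 to +263 mm. Like rollers are fitted at y = -75, 75, 150, 225 mm, tops 3 mm above the rails. Nothing stands below the empty place.
- pallet: Plywood tray 130 x 105 x 28 mm with three wooden blanks, standing loose on the last two rollers of the track; origin under its centre. Not to be disturbed.
- vrest: Plywood board 150 x 75 x 10 mm with two wooden V-blocks (20 mm thick, 100 mm apart, tops about 50 mm above the table), fixed to the table; origin under its centre, x along the roller that lies in it.
- chuck_key: Steel T-shaped chuck key, 90 mm, 12 mm thick, lying beside the V-blocks; bystander, origin at its underside.
- caliper: Steel vernier caliper, 190 mm long, 9 mm thick, lying beyond the track; bystander, origin at its underside.
- brush: Bench brush lying on the table; bystander, origin at its underside.
- screwdriver: Screwdriver lying between the track and the V-blocks, farther out; bystander, origin at its underside.
- wax: Small amber glass jar with dark lid, 64 mm across, 55 mm high, near the robot's foot; bystander, origin at its underside.
- spindle: Small turned wooden spindle standing on its foot, 40 mm across, 95 mm high, near the plain end of the roller's V-blocks; bystander, origin at its underside.
- pot: Black cup, 72 mm across, 95 mm high, beyond the V-blocks; bystander, origin at its underside.
There are look-alikes about, which are no part of the job. What is shaped like the roller but purple is not meant.

How it is judged:
By the outcome, as a careful person would: the job done as asked, in the order asked, and still so for the second after the job is handed in, with the robot touching nothing.
It also fails if it takes over 72 s, if anything falls off the work surface, if the arm or the gripper's body presses on something with over 40 N, if the wrist force passes 120 N, or if a joint passes its speed limit or range.

ROBOT

A 6-joint arm with a two-finger parallel gripper is mounted at the origin on the work surface. World frame = base frame: x ahead of the robot, y to its left, z up, the work surface at z = 0. Lengths are in m, angles in rad, forces in N, time in s.
With the tool pointing down it reaches from about 0.25 to 0.775 m from the base axis. Payload 4 kg.
Tool frame: the origin (TCP) lies midway between the tips of the shut fingers; the grasp point (between the pads) lies behind it (env.hold_point_z is the z of the grasp point in the tool frame, in m); z points along the fingers, y is the line along which they close (so a half turn about z gives the same grasp; the last joint's range is limited). The gripper opens to 85 mm and grips with 20 to 120 N. Pads are 22 mm wide; open, the fingers measure 114 mm over their backs; the gripper's body (76 mm by 85 mm) begins 54 mm behind the grasp point. The pads swing forward as they close: fully open they stand 13 mm farther back than shut.
Start: joints at [1.186, 0.087, 1.371, -0, 1.684, -0.103], TCP at [0.153, 0.528, 0.231] pointing down, gripper open.
Joint ranges: [-3.1, 3.1], [-0.76, 2.03], [0.27, 2.55], [-1.08, 4.22], [0.17, 2.65], [-2.57, 2.57]. Speed limits (rad/s): [2.79, 2.79, 3.14, 3.14, 3.14, 3.14].

INTERFACE

Orientations are given as [roll, pitch, yaw] about the fixed x, y, z axes, in that order (R = Rz(yaw) Ry(pitch) Rx(roll)).
In Python, from station import env gives the robot as it stands.
- The arm moves only by the tool carry_out, never from a script. Its argument "moves" is text: rows parted by semicolons, each of 6 numbers parted by spaces: the shift along the world's x, y, z in m, then the turn, a rotation vector about the world's x, y, z in degrees. A call has 1 to 8 rows; each row is the pose to reach, as a shift and turn from the pose commanded when the call began; what a row does not reach only later rows make up. A row lasts 1/12 s, in which the tool goes at most 41.7 mm and 7.16 degrees, less where a joint would pass 70% of its speed; a pose out of reach is approached as far as the arm can. A call with a gripper value outside its range is refused whole. "fingers" is the opening, from -1 (shut) to 1 (fully open), set as the call begins (left out, the last holds). The fingers move at their own pace and stop on an object; "grip_force" is the grip in N (left out, the last holds). Time passes only in rows, so rows that repeat a pose let the fingers close. It gives the time, the measured TCP pose, the force, the opening and the grip force at its end, in the units of the state.
- env.read_state(): the state, without advancing time (a new reading comes with each control period).
- env.snapshot(name): name is "scene" or "top" or "wrist"; returns the picture (480x640x3 uint8, red, green, blue); there is no depth.
- env.camera_info(name): a dict with "intrinsics" (3x3 intrinsics, pixels), "rvec" (rotation vector, rad) and "tvec" (3), from world to camera coordinates, as OpenCV has them; the wrist camera has in their place "tool_from_camera" (4x4, takes a point from camera to tool coordinates, whose origin is the TCP and whose axes are the flange's). Camera axes: x right, y down, z forward; pixel columns grow to the right and rows downward; lengths in m; the calibration is good to about 2 mm. A picture is of the moment at which its call begins: read the wrist's pose just before it. camera_info takes no time and is no camera call.
- env.hand_in(): hands the job in; it is judged then, once.
The state is a dict: "t": time; "joint_positions": joint angles; "joint_vel": joint speeds; "tau": joint torques, N m; "ee_pos": TCP position; "tcp_rot": TCP orientation; "contact_force": force on the tool from outside, world axes, zero at the start; "torque": the same for the moment, N m; "grip_width": opening from 0.0 (shut) to 1.0 (fully open); "finger_force": force on a finger pad.
Only numpy, scipy, OpenCV 4.12 (cv2) and the standard library are available. Lean on these libraries where they do the work, as an engineer would, in place of code of your own. Each camera call takes 0.05 s, during which the arm holds its last target. There are 200 camera calls.

## Working session

There is one attempt and no reset: what is moved stays moved. The work goes in short steps, Python scripts to look and compute and a tool call to move; the robot and the scene stay as the last step left them, time stands still between calls to the robot, and variables do not carry over. Pictures are saved under pics/ and viewed, at most 10 in all, crops included, and the job is handed in when it is done.

Besides the shell and the picture viewer there is one more tool, called after "Request:" as a command line: name --argument value ..., lists and objects as JSON in quotes. carry_out: Moves the arm, as the interface text tells. Its arguments: {"type":"object","properties":{"moves":{"type":"string"},"fingers":{"type":"number"},"grip_force":{"type":"number"}},"required":["moves"]}

```bash
mkdir -p pics; ls
python3 - <<'E'
from station import env
import cv2
print(env.read_state()); print(env.hold_point_z)
for n in("scene","top"):
    cv2.imwrite(f"pics/{n}0.png",env.snapshot(n)[:,:,::-1]); print(n,env.camera_info(n))
print(env.camera_info("wrist"))
E
```

```text
pics
{'t': 0.0, 'joint_positions': array([ 1.18587244e+00,  8.80218475e-02,  1.37224239e+00,  1.47150067e-05,
        1.68360267e+00, -1.03078943e-01]), 'joint_vel': array([ 8.80285538e-05,  9.83999538e-04,  1.37590622e-03,  7.80596700e-04,
       -2.83294833e-04, -3.60679745e-04]), 'tau': array([ 2.54099959e-04, -3.51869774e+01, -3.13270426e+01, -1.29125442e-04,
        1.10982178e-02, -1.50138231e-05]), 'ee_pos': array([0.15277552, 0.52784885, 0.23010861]), 'tcp_rot': array([-3.13933198e+00, -2.48559988e-04,  2.85974906e+00]), 'contact_force': array([ 0.532787  , -0.00513656, -0.90308348]), 'torque': array([-0.0507704 ,  0.02884634,  0.01609182]), 'finger_force': 0.0, 'grip_width': 1.0017608122776207}
-0.0187
scene {'intrinsics': array([[483.23293115,   0.        , 315.73360713],
       [  0.        , 483.23293115, 240.06401285],
       [  0.        ,   0.        ,   1.        ]]), 'rvec': array([ 2.3464288 ,  0.69219909, -0.25918972]), 'tvec': array([-0.3810557 , -0.16908801,  1.34728842])}
top {'intrinsics': array([[444.15316919,   0.        , 324.32685618],
       [  0.        , 444.15316919, 239.69457635],
       [  0.        ,   0.        ,   1.        ]]), 'rvec': array([ 2.10607341, -2.13891113,  0.19248842]), 'tvec': array([-0.01159558,  0.50781842,  0.98966157])}
{'intrinsics': array([[343.35366063,   0.        , 319.08894462],
       [  0.        , 343.35366063, 237.44365521],
       [  0.        ,   0.        ,   1.        ]]), 'tool_from_camera': array([[ 1.28110506e-04, -9.65159266e-01, -2.61663094e-01,
         6.56828085e-02],
       [ 9.99999987e-01,  1.48568708e-04, -5.84031976e-05,
        -2.82177090e-04],
       [ 9.52433351e-05, -2.61663083e-01,  9.65159273e-01,
        -1.43218252e-01],
       [ 0.00000000e+00,  0.00000000e+00,  0.00000000e+00,
         1.00000000e+00]])}
```

View pics/top0.png

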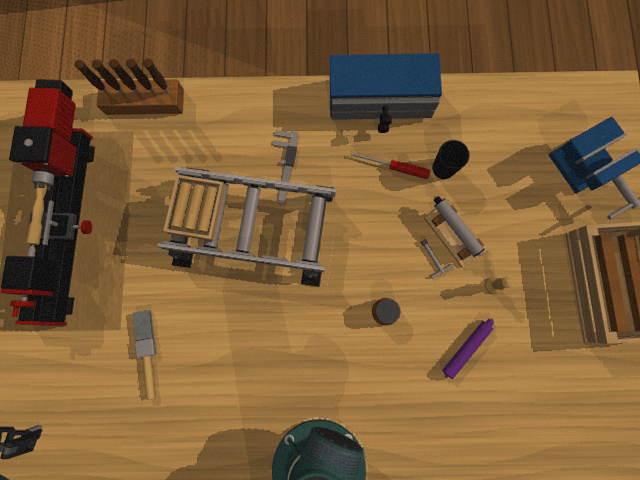

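View pics/scene0.png

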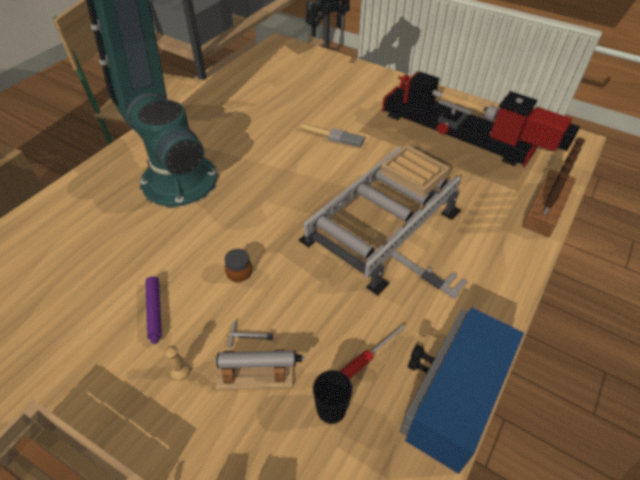

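The top view shows the loose roller at about (458,228), with its black sleeve at (437,203). The empty place is near (282,225), between the rollers at (314,230) and (249,220). I'll enlarge both.

```bash
cat > h.py <<'E'
import numpy as np, cv2
from scipy.spatial.transform import Rotation as R
from station import env
def ray(name,uv,st=None):
    c=env.camera_info(name); K=c["intrinsics"]; d=np.linalg.inv(K)@[uv[0],uv[1],1]
    if name=="wrist":
        st=st or env.read_state(); Rt=R.from_euler("xyz",st["tcp_rot"]).as_matrix(); T=c["tool_from_camera"]
        return Rt@T[:3,3]+st["ee_pos"], Rt@T[:3,:3]@d
    Rc=cv2.Rodrigues(c["rvec"])[0]; return -Rc.T@c["tvec"], Rc.T@d
def at(name,uv,z,st=None):
    o,d=ray(name,uv,st); return (o+d*(z-o[2])/d[2])
def px(name,p,st=None):
    c=env.camera_info(name)
    if name=="wrist":
        st=st or env.read_state(); Rt=R.from_euler("xyz",st["tcp_rot"]).as_matrix(); T=c["tool_from_camera"]
        q=T[:3,:3].T@(Rt.T@(np.array(p)-st["ee_pos"])-T[:3,3])
    else: q=cv2.Rodrigues(c["rvec"])[0]@p+c["tvec"]
    return (c["intrinsics"]@q/q[2])[:2]
E
python3 - <<'E'
import cv2,numpy as np
im=cv2.imread("pics/top0.png")
a=cv2.resize(im[160:290,150:345],None,fx=4,fy=4,interpolation=cv2.INTER_CUBIC)
b=cv2.resize(im[185:275,410:500],None,fx=4,fy=4,interpolation=cv2.INTER_CUBIC)
cv2.imwrite("pics/ta.png",a);cv2.imwrite("pics/tb.png",b)
E
```

```text
(no output)
```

View pics/ta.png

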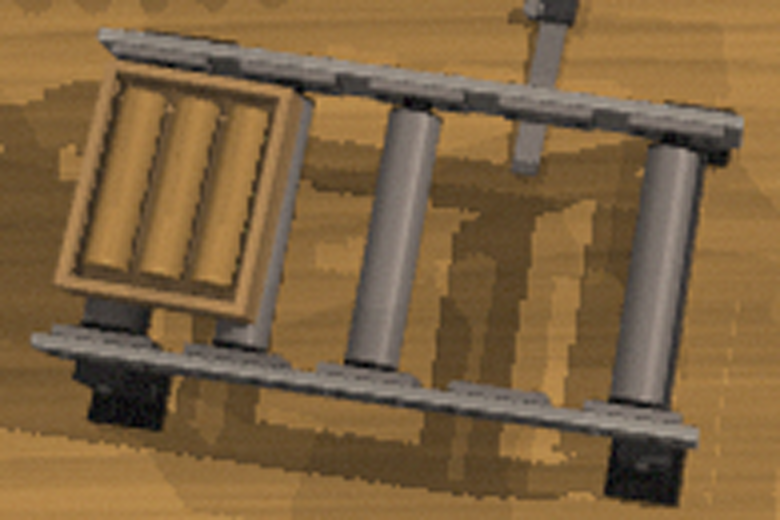

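View pics/tb.png

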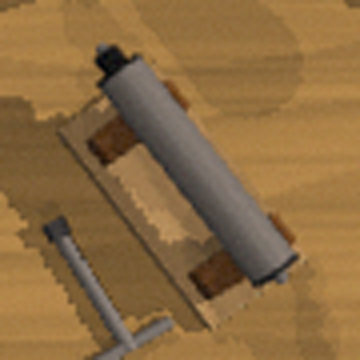

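The enlarged crops show the following.
- **Roller:** sprung tip at about (435.5,197) and plain tip at (480.5,255).
- **Near rail:** the plate of the empty place spans crop x 447–550.
- **Far rail:** its plate spans about 500–595.

Run:
```python
from h import *
np.set_printoptions(precision=4,suppress=True)
s=at("top",(435.5,197),.051);p=at("top",(480.5,255),.051)
print("roller",s,p,np.linalg.norm(s-p)); u=(s-p)/np.linalg.norm(s-p); print("mid",p+u*.0815,"yaw",np.degrees(np.arctan2(u[1],u[0])))
f=lambda x,y:at("top",(150+x/4,160+y/4),.095)
nr,nl,fr,fl=f(697,437),f(33,342),f(742,125),f(100,35)
print(nr,nl,fr,fl,np.linalg.norm(nr-nl),np.linalg.norm(fr-fl))
for a,b in((nr,nl),(fr,fl)):
    d=b-a; print(np.degrees(np.arctan2(d[1],d[0]))-90)
print("near plate",f(447,388),f(550,398),"far",f(500,95),f(595,120))
mid=(nr+fr)/2; v=((nl-nr)+(fl-fr)); v/=np.linalg.norm(v); print("slot?",mid+v*.113)
for k in("pallet",):print(at("top",(194,206),.12))
print([at("top",q,0.0) for q in((497,285),(386,311),(451,160),(445,265))])
```

```text
roller [ 0.6053 -0.2838  0.051 ] [ 0.4652 -0.379   0.051 ] 0.16939195485902014
mid [ 0.5326 -0.3332  0.051 ] yaw 34.176617058623535
[ 0.4326 -0.0184  0.095 ] [0.4914 0.3499 0.095 ] [ 0.6101 -0.0466  0.095 ] [0.6699 0.321  0.095 ] 0.37296452436543753 0.37242145529998694
-9.074970475535963
-9.241341509801586
near plate [0.4619 0.1193 0.095 ] [0.4554 0.0624 0.095 ] far [0.6301 0.0909 0.095 ] [0.6144 0.0368 0.095 ]
slot? [0.5393 0.079  0.095 ]
[0.574  0.2662 0.12  ]
[array([ 0.3996, -0.4305,  0.    ]), array([ 0.3422, -0.1628,  0.    ]), array([ 0.7158, -0.3419,  0.    ]), array([ 0.4496, -0.3095,  0.    ])]
```

Request:
carry_out --moves "0.2 -0.232 0 0 0 7;0.2 -0.232 0 0 0 7;0.2 -0.232 0 0 0 7;0.2 -0.232 0 0 0 7;0.2 -0.232 0 0 0 7;0.2 -0.232 0 0 0 7;0.2 -0.232 0 0 0 7;0.2 -0.232 0 0 0 7"

```text
t: 0.77
ee_pos: [0.3552, 0.2926, 0.2309]
tcp_rot: [-3.139, 0.001, 2.977]
contact_force: [0.1, 0.7, -0.4]
grip_width: 1.004
finger_force: 0.0
```

Request:
carry_out --moves "0.186 -0.217 -0.05 0 0 0;0.186 -0.217 -0.05 0 0 0;0.186 -0.217 -0.05 0 0 0;0.186 -0.217 -0.05 0 0 0;0.186 -0.217 -0.05 0 0 0;0.186 -0.217 -0.05 0 0 0;0.186 -0.217 -0.05 0 0 0;0.186 -0.217 -0.05 0 0 0"

```text
t: 1.43
ee_pos: [0.5413, 0.0735, 0.1781]
tcp_rot: [-3.138, -0.002, 2.975]
contact_force: [-0.2, -0.1, -1.2]
grip_width: 1.005
finger_force: 0.0
```

Run:
```python
from h import *
import pickle
s=env.read_state(); im=env.snapshot("wrist"); pickle.dump((s,im),open("w1.pkl","wb"))
print(s["t"],s["ee_pos"],s["tcp_rot"],s["joint_positions"],px("wrist",(.539,.079,.095),s))
cv2.imwrite("pics/w1.png",im[:,:,::-1])
```

```text
1.4333 [0.54128435 0.07349246 0.17805696] [-3.13766109e+00 -2.37258297e-03  2.97480804e+00] [ 0.03316887  0.0977606   1.46484431 -0.0033822   1.58209389 -1.37088046] [327.4578282  239.43731064]
```

View pics/w1.png

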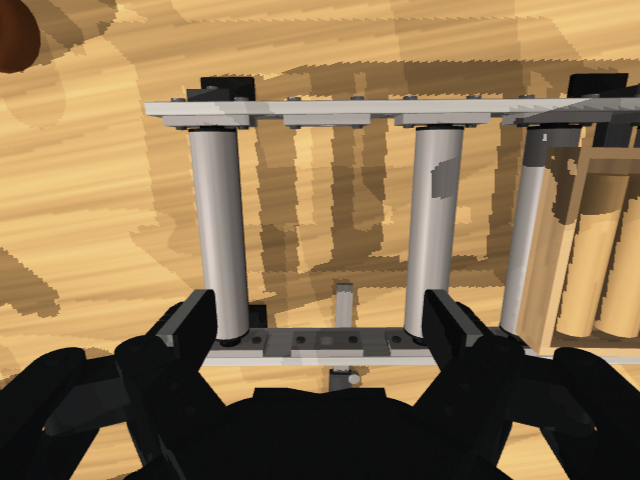

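In the wrist view the near rail is at the top, with the empty place's near plate at x≈283–382, y≈118. The far plate is at the bottom, near x≈262–400, y≈343. I'll enlarge both.

Run:
```python
import cv2,numpy as np
im=cv2.imread("pics/w1.png")
a=cv2.resize(im[85:140,250:450],None,fx=4,fy=4,interpolation=cv2.INTER_CUBIC)
b=cv2.resize(im[315:380,230:430],None,fx=4,fy=4,interpolation=cv2.INTER_CUBIC)
cv2.imwrite("pics/w1z.png",np.vstack([a,b]))
```

```text
(no output)
```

View pics/w1z.png

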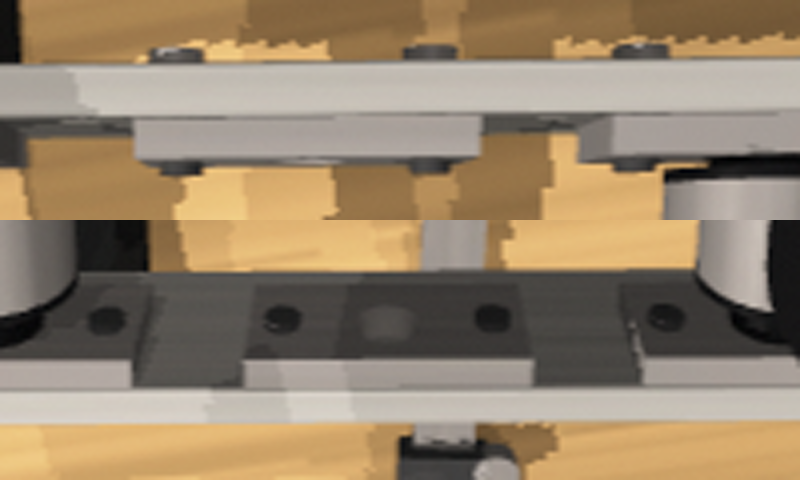

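The far hole is visible at crop (388,103), i.e. image (327,340.8). The far plate's top inner edge runs x 290.8–362.5 at y=350. The near plate's edge runs x 283.8–370 at y=124.5.

Run:
```python
from h import *
import pickle
np.set_printoptions(precision=4,suppress=True)
s,_=pickle.load(open("w1.pkl","rb"))
w=lambda u,v,z=.095:at("wrist",(u,v),z,s)
n1,n2=w(283.75,124.5),w(370,124.5);f1,f2=w(290.75,350),w(362.5,350);h=w(327,340.75,.083)
print(n1,n2,np.linalg.norm(n1-n2));print(f1,f2,np.linalg.norm(f1-f2));print("hole",h)
nm=(n1+n2)/2;fm=(f1+f2)/2; d=fm-nm; print(nm,fm,np.linalg.norm(d),np.degrees(np.arctan2(d[1],d[0])),(nm+fm)/2)
for a in(-9.15,-9.5):
    r=np.radians(a); ex=np.array([np.cos(r),np.sin(r)]);ey=np.array([-ex[1],ex[0]])
    c=np.array([.5393,.079]); print(a,[(ex@(q[:2]-c),ey@(q[:2]-c)) for q in(nm,fm,h)])
    print("edge ang",[np.degrees(np.arctan2(*(q2-q1)[[1,0]])) for q1,q2 in((n1,n2),(f1,f2))])
```

```text
[0.4606 0.0639 0.095 ] [0.4696 0.1172 0.095 ] 0.05410605733271098
[0.6193 0.0382 0.095 ] [0.628  0.0912 0.095 ] 0.05371355832332225
hole [0.6234 0.0652 0.083 ]
[0.4651 0.0906 0.095 ] [0.6236 0.0647 0.095 ] 0.1606239544972556 -9.27792997065717 [0.5444 0.0776 0.095 ]
-9.15 [(np.float64(-0.07507864252331138), np.float64(-0.000379324640416809)), (np.float64(0.08554491158740021), np.float64(-0.0007379653795163554)), (np.float64(0.08517981504050183), np.float64(-0.00022538940417014082))]
edge ang [np.float64(80.43900476308558), np.float64(80.60276411969744)]
-9.5 [(np.float64(-0.07507492457614023), np.float64(-0.000837944039219603)), (np.float64(0.08554782345699816), np.float64(-0.0002153907327640955)), (np.float64(0.08517960259300383), np.float64(0.0002949454450427592))]
edge ang [np.float64(80.43900476308558), np.float64(80.60276411969744)]
```

Request:
carry_out --moves "0 -0.4 0 0 0 -136.2;0 -0.4 0 0 0 -136.2;0 -0.4 0 0 0 -136.2;0 -0.4 0 0 0 -136.2;0 -0.4 0 0 0 -136.2;0 -0.4 0 0 0 -136.2;0 -0.4 0 0 0 -136.2;0 -0.4 0 0 0 -136.2"

```text
t: 2.15
ee_pos: [0.5386, -0.2543, 0.1816]
tcp_rot: [3.141, -0.001, 1.977]
contact_force: [0.8, 0.0, -0.4]
grip_width: 0.999
finger_force: 0.0
```

Request:
carry_out --moves "-0.008 -0.08 -0.025 0 0 -79;-0.008 -0.08 -0.025 0 0 -79;-0.008 -0.08 -0.025 0 0 -79;-0.008 -0.08 -0.025 0 0 -79;-0.008 -0.08 -0.025 0 0 -79;-0.008 -0.08 -0.025 0 0 -79;-0.008 -0.08 -0.025 0 0 -79;-0.008 -0.08 -0.025 0 0 -79"

```text
t: 2.82
ee_pos: [0.5312, -0.3324, 0.1563]
tcp_rot: [-3.141, -0.001, 0.977]
contact_force: [0.3, 0.4, 1.2]
grip_width: 1.0
finger_force: 0.0
```

Request:
carry_out --moves "0 0 0 0 0 -21.8;0 0 0 0 0 -21.8;0 0 0 0 0 -21.8;0 0 0 0 0 -21.8;0 0 0 0 0 -21.8"

```text
t: 3.23
ee_pos: [0.5312, -0.3328, 0.1564]
tcp_rot: [-3.141, -0.0, 0.606]
contact_force: [-0.3, -0.8, 0.5]
grip_width: 1.001
finger_force: 0.0
```

Run:
```python
from h import *
import pickle
s=env.read_state(); im=env.snapshot("wrist"); pickle.dump((s,im),open("w2.pkl","wb"))
print(s["t"],s["ee_pos"],s["tcp_rot"],s["joint_positions"],px("wrist",(.5326,-.3332,.051),s),px("wrist",(.6053,-.2838,.051),s),px("wrist",(.4652,-.379,.051),s))
cv2.imwrite("pics/w2.png",im[:,:,::-1])
```

```text
3.2333 [ 0.5311858  -0.33277764  0.1564279 ] [-3.14124042e+00 -1.98869873e-04  6.05626271e-01] [-6.50239195e-01  2.81964655e-01  1.29271758e+00  2.98196345e-04
  1.56718374e+00  3.14929707e-01] [319.95370156 234.67594829] [321.18819124 109.96757219] [318.99271245 331.89701259]
```

View pics/w2.png

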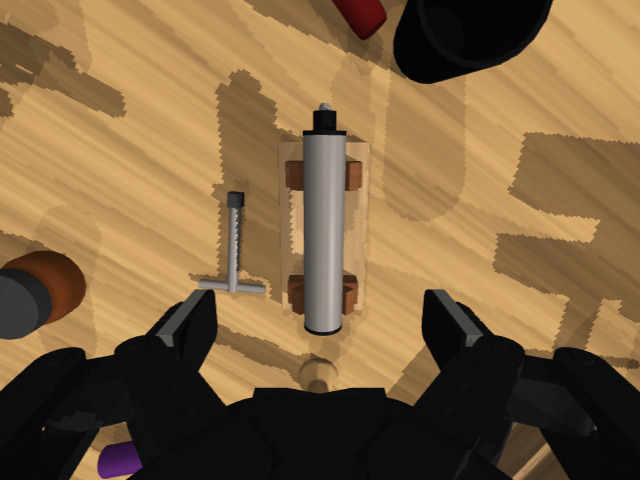

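The wrist view shows the sprung tip at (324.5,103), the tube's sprung end at row ~131 and its plain end at row ~333.

Run:
```python
from h import *
import pickle
np.set_printoptions(precision=4,suppress=True)
s,_=pickle.load(open("w2.pkl","rb"))
w=lambda u,v,z:at("wrist",(u,v),z,s)
t=w(324.5,103,.051); e1=w(324.5,131,.066); e1b=w(324.5,131,.051); sl=w(324.5,111,.059); e2=w(322.5,332,.066); e2b=w(322.5,334,.051)
print(t,e1,e1b,sl,e2,e2b)
u=(e1-e2)[:2];L=np.linalg.norm(u);u/=L;print(L,np.degrees(np.arctan2(u[1],u[0])))
print("mid est: tip",t[:2]-u*.0925,"ends",(e1+e2)[:2]/2,(e1b+e2b)[:2]/2,"sl",sl[:2]-u*.0875)
```

```text
[ 0.6102 -0.2831  0.051 ] [ 0.5948 -0.2936  0.066 ] [ 0.5954 -0.2935  0.051 ] [ 0.6054 -0.2863  0.059 ] [ 0.4739 -0.3762  0.066 ] [ 0.4653 -0.3824  0.051 ]
0.1463726140169313 34.34682385683763
mid est: tip [ 0.5339 -0.3353] ends [ 0.5344 -0.3349] [ 0.5303 -0.338 ] sl [ 0.5332 -0.3357]
```

Request:
carry_out --moves "0.0026 -0.0024 -0.09 0 0 -0.35;0.0026 -0.0024 -0.09 0 0 -0.35;0.0026 -0.0024 -0.105 0 0 -0.35;0.0026 -0.0024 -0.118 0 0 -0.35;0.0026 -0.0024 -0.124 0 0 -0.35;0.0026 -0.0024 -0.124 0 0 -0.35;0.0026 -0.0024 -0.124 0 0 -0.35"

```text
t: 3.87
ee_pos: [0.5346, -0.3371, 0.0341]
tcp_rot: [3.139, -0.001, 0.596]
contact_force: [-0.2, -0.1, 1.1]
grip_width: 1.004
finger_force: 0.0
```

Request:
carry_out --moves "0 0 0 0 0 0;0 0 0 0 0 0;0 0 0 0 0 0;0 0 0 0 0 0;0 0 0 0 0 0;0 0 0 0 0 0;0 0 0 0 0 0;0 0 0 0 0 0" --fingers -1 --grip_force 90

```text
t: 4.53
ee_pos: [0.5331, -0.3354, 0.0338]
tcp_rot: [-3.14, -0.0, 0.596]
contact_force: [-3.3, 4.4, 6.5]
grip_width: 0.324
finger_force: 88.2
```

Request:
carry_out --moves "0 0 0.02 0 0 0;0 0 0.06 0 0 0;0 0 0.1 0 0 0;0 0 0.14 0 0 -7;0 0 0.16 0 0 -14;0 0.04 0.166 0 0 -21;0 0.08 0.166 0 0 -28;0 0.12 0.166 0 0 -35"

```text
t: 5.2
ee_pos: [0.5333, -0.2157, 0.1987]
tcp_rot: [3.142, -0.001, -0.024]
contact_force: [1.3, 1.1, -2.6]
grip_width: 0.324
finger_force: 89.7
```

```bash
cat > plan.py <<'E'
from h import *
import sys
np.set_printoptions(precision=4,suppress=True)
C=np.array([.5443,.0777,.083])
def go(x,y,z,a,yaw=0.,ref="tip",mx=.0007,mz=-.0172,tyaw=-9.3,off=.2):
    """tip/mid/plain point of roller at track (x,y,z) mm, pitch a (sprung end down), yaw rel. to track (deg) -> shift, turn"""
    T=R.from_euler("z",tyaw,degrees=True)
    Rr=T*R.from_euler("z",yaw,degrees=True)*R.from_euler("y",a,degrees=True)
    d={"tip":.0925,"mid":0,"plain":-.0815}[ref]
    mid=C+T.apply(np.array([x,y,z])/1e3)-Rr.apply([d,0,0])
    Rt=Rr*R.from_euler("xz",[180,off],degrees=True)   # tool z down; off ~ tool-roller yaw
    tcp=mid-Rt.apply([mx,0,mz])
    s=env.read_state(); R0=R.from_euler("xyz",s["tcp_rot"])
    print("shift",tcp-s["ee_pos"],"turn",np.degrees((Rt*R0.inv()).as_rotvec()),"tcp",tcp,"rpy",Rt.as_euler("xyz"))
E
python3 - <<'E'
from plan import *
go(72,0,45,11); go(72,0,0,11)
E
```

```text
shift [-0.0114  0.2971 -0.0698] turn [ 1.049  11.0015 -7.7268] tcp [0.5218 0.0814 0.1289] rpy [-3.1409  0.192  -0.1588]
shift [-0.0114  0.2971 -0.1148] turn [ 1.049  11.0015 -7.7268] tcp [0.5218 0.0814 0.0839] rpy [-3.1409  0.192  -0.1588]
```

Request:
carry_out --moves "-0.011 0.297 -0.06 1.05 11 -8.1;-0.011 0.297 -0.06 1.05 11 -8.1;-0.011 0.297 -0.06 1.05 11 -8.1;-0.011 0.297 -0.06 1.05 11 -8.1;-0.011 0.297 -0.06 1.05 11 -8.1;-0.011 0.297 -0.06 1.05 11 -8.1;-0.011 0.297 -0.06 1.05 11 -8.1;-0.011 0.297 -0.06 1.05 11 -8.1"

```text
t: 5.87
ee_pos: [0.5205, 0.0863, 0.1362]
tcp_rot: [-3.137, 0.197, -0.151]
contact_force: [0.4, -1.4, -3.1]
grip_width: 0.323
finger_force: 89.7
```

```bash
sed -i 's/off=.2)/off=-.2)/' plan.py
python3 - <<'E'
from plan import *
import pickle
s=env.read_state(); im=env.snapshot("wrist"); pickle.dump((s,im),open("w3.pkl","wb"))
print(s["t"],s["ee_pos"],s["tcp_rot"],s["joint_positions"])
Rt=R.from_euler("xyz",s["tcp_rot"])
print("tip px",px("wrist",s["ee_pos"]+Rt.apply([.0932,0,-.0172]),s))
for y in(-.027,.027): print("plate px",px("wrist",C+R.from_euler("z",-9.3,degrees=True).apply([.080,y,.012]),s))
go(72,0,0,11)
cv2.imwrite("pics/w3.png",cv2.resize(im[20:240,220:420,::-1],None,fx=2.7,fy=2.7,interpolation=cv2.INTER_CUBIC))
E
```

```text
5.8667 [0.5205 0.0863 0.1362] [-3.1368  0.1973 -0.1509] [0.0318 0.2113 1.4327 0.0406 1.6908 1.7549]
tip px [318.0559  61.1795]
plate px [395.7238  36.5151]
plate px [268.5316  35.0059]
shift [ 0.0012 -0.0045 -0.0523] turn [-0.3069 -0.2487 -0.8322] tcp [0.5218 0.0814 0.0839] rpy [ 3.1409  0.192  -0.1659]
```

View pics/w3.png

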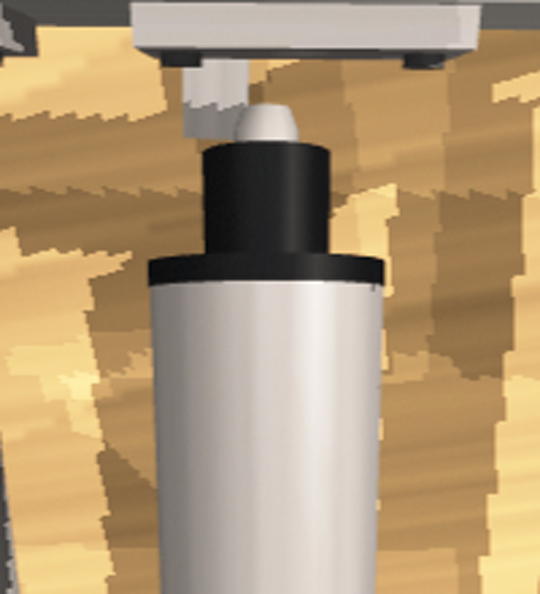

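Request:
carry_out --moves "0.001 -0.0045 -0.01 -0.3 -0.25 -0.8;0.001 -0.0045 -0.01 -0.3 -0.25 -0.8;0.001 -0.0045 -0.025 -0.3 -0.25 -0.8;0.001 -0.0045 -0.038 -0.3 -0.25 -0.8;0.001 -0.0045 -0.048 -0.3 -0.25 -0.8;0.001 -0.0045 -0.052 -0.3 -0.25 -0.8;0.001 -0.0045 -0.052 -0.3 -0.25 -0.8;0.001 -0.0045 -0.052 -0.3 -0.25 -0.8"

```text
t: 6.58
ee_pos: [0.5235, 0.0756, 0.0861]
tcp_rot: [3.138, 0.188, -0.173]
contact_force: [-0.9, -0.6, -3.0]
grip_width: 0.322
finger_force: 89.7
```

Run:
```python
from plan import *
go(72,0,0,11)
print(env.read_state()["contact_force"])
```

```text
shift [-0.0017  0.0058 -0.0022] turn [0.1713 0.192  0.3718] tcp [0.5218 0.0814 0.0839] rpy [ 3.1409  0.192  -0.1659]
[-0.9165 -0.56   -2.9623]
```

Request:
carry_out --moves "-0.0015 0.005 -0.001 0 0 0;-0.0015 0.005 -0.001 0 0 0;-0.0015 0.005 -0.001 0 0 0;-0.0015 0.005 -0.001 0 0 0;-0.0015 0.005 -0.001 0 0 0;-0.0015 0.005 -0.001 0 0 0"

```text
t: 7.08
ee_pos: [0.5222, 0.0811, 0.0856]
tcp_rot: [3.139, 0.187, -0.172]
contact_force: [0.6, 0.3, -3.6]
grip_width: 0.324
finger_force: 89.7
```

Run:
```python
from plan import *
go(72,0,0,11); go(84,0,0,11)
print(env.read_state()["contact_force"])
```

```text
shift [-0.0003  0.0002 -0.0017] turn [0.1712 0.2564 0.3153] tcp [0.5218 0.0814 0.0839] rpy [ 3.1409  0.192  -0.1659]
shift [ 0.0115 -0.0017 -0.0017] turn [0.1712 0.2564 0.3153] tcp [0.5337 0.0794 0.0839] rpy [ 3.1409  0.192  -0.1659]
[ 0.5776  0.2723 -3.643 ]
```

Request:
carry_out --moves "0 0 -0.0015 0.2 0.25 0.3;0.002 -0.0003 -0.0015 0.2 0.25 0.3;0.004 -0.0006 -0.0015 0.2 0.25 0.3;0.006 -0.001 -0.0015 0.2 0.25 0.3;0.008 -0.0013 -0.0015 0.2 0.25 0.3;0.008 -0.0013 -0.0015 0.2 0.25 0.3;0.008 -0.0013 -0.0015 0.2 0.25 0.3"

```text
t: 7.67
ee_pos: [0.5302, 0.0797, 0.0838]
tcp_rot: [3.141, 0.192, -0.166]
contact_force: [-0.0, 0.3, -2.6]
grip_width: 0.325
finger_force: 89.7
```

Request:
carry_out --moves "0.001 -0.0002 0 0 0 0;0.002 -0.0003 0 0 0 0;0.003 -0.0005 0 0 0 0;0.003 -0.0005 0 0 0 0;0.003 -0.0005 0 0 0 0"

```text
t: 8.08
ee_pos: [0.5324, 0.0794, 0.0837]
tcp_rot: [3.141, 0.194, -0.166]
contact_force: [-2.7, 0.4, -2.0]
grip_width: 0.321
finger_force: 89.7
```

Run:
```python
from plan import *
go(83,0,0,11)
print(env.read_state()["contact_force"],env.read_state()["torque"])
```

```text
shift [0.0003 0.0002 0.0002] turn [-0.0419 -0.1108  0.0171] tcp [0.5327 0.0796 0.0839] rpy [ 3.1409  0.192  -0.1659]
[-2.6775  0.3899 -2.0334] [ 0.0435  0.208  -0.0234]
```

Request:
carry_out --moves "0.001 -0.0002 0 0 0 0;0.002 -0.0003 0 0 0 0;0.002 -0.0003 0 0 0 0;0.002 -0.0003 0 0 0 0"

```text
t: 8.42
ee_pos: [0.5342, 0.0791, 0.0835]
tcp_rot: [3.141, 0.195, -0.166]
contact_force: [-5.3, 0.1, -3.1]
grip_width: 0.322
finger_force: 89.7
```

Run:
```python
from plan import *
go(85,0,0,11)
print(env.read_state()["contact_force"],env.read_state()["torque"])
```

```text
shift [0.0005 0.0002 0.0004] turn [-0.0438 -0.1559  0.0161] tcp [0.5347 0.0793 0.0839] rpy [ 3.1409  0.192  -0.1659]
[-5.2512  0.1406 -3.0768] [0.0585 0.6551 0.0441]
```

Request:
carry_out --moves "0.0002 0.001 0 0 0 0;0.0003 0.002 0 0 0 0;0.0005 0.003 0 0 0 0;0.0005 0.003 0 0 0 0;0.0005 0.003 0 0 0 0"

```text
t: 8.83
ee_pos: [0.5345, 0.0812, 0.0834]
tcp_rot: [3.139, 0.195, -0.167]
contact_force: [-5.7, -2.1, -2.0]
grip_width: 0.323
finger_force: 89.8
```

Request:
carry_out --moves "-0.0005 -0.003 0 0 0 0;-0.0008 -0.005 0 0 0 0;-0.001 -0.006 0 0 0 0;-0.001 -0.006 0 0 0 0;-0.001 -0.006 0 0 0 0"

```text
t: 9.25
ee_pos: [0.5337, 0.0771, 0.0834]
tcp_rot: [-3.14, 0.195, -0.165]
contact_force: [-4.9, 3.1, -2.3]
grip_width: 0.323
finger_force: 89.9
```

Request:
carry_out --moves "-0.0002 -0.001 0 0 0 0;-0.0003 -0.002 0 0 0 0;-0.0003 -0.002 0 0 0 0;-0.0003 -0.002 0 0 0 0"

```text
t: 9.58
ee_pos: [0.5335, 0.0764, 0.0835]
tcp_rot: [-3.137, 0.195, -0.163]
contact_force: [-4.1, 6.3, -2.1]
grip_width: 0.323
finger_force: 90.0
```

Run:
```python
from plan import *
go(85,-5,0,11)
print(env.read_state()["contact_force"],env.read_state()["torque"])
```

```text
shift [ 0.0003 -0.0021  0.0004] turn [-0.3069 -0.1144 -0.1051] tcp [0.5339 0.0743 0.0839] rpy [ 3.1409  0.192  -0.1659]
[-4.0629  6.3452 -2.1117] [1.0295 0.5551 0.283 ]
```

Request:
carry_out --moves "0.0004 0.0025 0 0 0 0;0.0008 0.005 0 0 0 0;0.0008 0.005 0 0 0 0;0.0008 0.005 0 0 0 0"

```text
t: 9.92
ee_pos: [0.534, 0.0788, 0.0833]
tcp_rot: [3.14, 0.195, -0.167]
contact_force: [-6.0, -1.3, -2.5]
grip_width: 0.322
finger_force: 89.8
```

Run:
```python
from plan import *
print(env.read_state()["contact_force"])
t=lambda a:np.tan(np.radians(a))
for x,a in((84.5,11),(92.5,11),(93.5,8),(94.3,4),(94.9,0)):
    print(x,a,end=" "); go(x,0,-(x-82)*t(a),a)
```

```text
[-6.0418 -1.3087 -2.4818]
84.5 11 shift [0.0002 0.0006 0.0001] turn [ 0.0104 -0.1891  0.0283] tcp [0.5342 0.0794 0.0834] rpy [ 3.1409  0.192  -0.1659]
92.5 11 shift [ 0.0081 -0.0007 -0.0015] turn [ 0.0104 -0.1891  0.0283] tcp [0.5421 0.0781 0.0819] rpy [ 3.1409  0.192  -0.1659]
93.5 8 shift [ 0.0092 -0.0009 -0.006 ] turn [-0.4752 -3.1496  0.0293] tcp [0.5431 0.0779 0.0773] rpy [ 3.1411  0.1396 -0.1658]
94.3 4 shift [ 0.0105 -0.0011 -0.0118] turn [-1.1226 -7.0968  0.0307] tcp [0.5444 0.0777 0.0715] rpy [ 3.1413  0.0698 -0.1658]
94.9 0 shift [ 0.012  -0.0013 -0.0175] turn [ -1.7701 -11.0441   0.0321] tcp [0.546  0.0774 0.0658] rpy [ 3.1416  0.     -0.1658]
```

Request:
carry_out --moves "0.002 -0.0003 -0.0004 0 0 0;0.004 -0.0006 -0.0008 0 0 0;0.006 -0.001 -0.0012 0 0 0;0.0075 -0.0012 -0.0016 0 0 0;0.0083 -0.0013 -0.0016 0 0 0;0.0083 -0.0013 -0.0016 0 0 0;0.0083 -0.0013 -0.0016 0 0 0"

```text
t: 10.5
ee_pos: [0.5405, 0.0777, 0.0816]
tcp_rot: [3.14, 0.2, -0.166]
contact_force: [-10.4, -0.3, -0.0]
grip_width: 0.322
finger_force: 89.8
```

Run:
```python
from plan import *
print(env.read_state()["contact_force"],env.read_state()["torque"])
t=lambda a:np.tan(np.radians(a))
for x,a in((92.5,11),(93.5,8),(94.3,4),(94.9,0)):
    print(x,a,end=" "); go(x,0,-(x-82)*t(a),a)
```

```text
[-10.3568  -0.3265  -0.0028] [-0.0269  1.2596 -0.0275]
92.5 11 shift [0.0015 0.0004 0.0003] turn [-0.0175 -0.4469  0.0233] tcp [0.5421 0.0781 0.0819] rpy [ 3.1409  0.192  -0.1659]
93.5 8 shift [ 0.0026  0.0002 -0.0043] turn [-0.5029 -3.4073  0.0247] tcp [0.5431 0.0779 0.0773] rpy [ 3.1411  0.1396 -0.1658]
94.3 4 shift [ 0.0039  0.     -0.0101] turn [-1.1502 -7.3546  0.0266] tcp [0.5444 0.0777 0.0715] rpy [ 3.1413  0.0698 -0.1658]
94.9 0 shift [ 0.0054 -0.0002 -0.0158] turn [ -1.7975 -11.3019   0.0285] tcp [0.546  0.0774 0.0658] rpy [ 3.1416  0.     -0.1658]
```

Request:
carry_out --moves "0.001 0 -0.0015 -0.2 -1.1 0;0.0018 0 -0.003 -0.35 -2.2 0;0.0026 0 -0.0043 -0.5 -3.4 0;0.0026 0 -0.0043 -0.5 -3.4 0;0.0026 0 -0.0043 -0.5 -3.4 0"

```text
t: 10.92
ee_pos: [0.5421, 0.0774, 0.0768]
tcp_rot: [3.14, 0.141, -0.166]
contact_force: [-10.5, -0.7, -0.7]
grip_width: 0.324
finger_force: 89.8
```

Run:
```python
from plan import *
print(env.read_state()["contact_force"],env.read_state()["torque"])
t=lambda a:np.tan(np.radians(a))
for x,a in((93.5,8),(94.3,4),(94.9,0)):
    print(x,a,end=" "); go(x,0,-(x-82)*t(a),a)
```

```text
[-10.5488  -0.729   -0.6916] [-0.1081  1.4414 -0.1012]
93.5 8 shift [0.001  0.0005 0.0005] turn [ 0.0298 -0.1046  0.0288] tcp [0.5431 0.0779 0.0773] rpy [ 3.1411  0.1396 -0.1658]
94.3 4 shift [ 0.0023  0.0002 -0.0053] turn [-0.6177 -4.0519  0.0304] tcp [0.5444 0.0777 0.0715] rpy [ 3.1413  0.0698 -0.1658]
94.9 0 shift [ 0.0038 -0.     -0.011 ] turn [-1.2651 -7.9992  0.032 ] tcp [0.546  0.0774 0.0658] rpy [ 3.1416  0.     -0.1658]
```

Request:
carry_out --moves "0.0015 0 -0.0008 -0.1 -0.6 0;0.0022 0 -0.0022 -0.25 -1.7 0;0.0026 0 -0.0037 -0.45 -2.9 0;0.0028 0 -0.0052 -0.6 -4 0;0.0028 0 -0.0052 -0.6 -4 0;0.0028 0 -0.0052 -0.6 -4 0"

```text
t: 11.42
ee_pos: [0.5442, 0.0772, 0.071]
tcp_rot: [3.141, 0.072, -0.166]
contact_force: [-10.7, -1.4, -2.0]
grip_width: 0.328
finger_force: 89.9
```

Run:
```python
from plan import *
print(env.read_state()["contact_force"],env.read_state()["torque"])
t=lambda a:np.tan(np.radians(a))
for x,a in((94.3,4),(94.9,0)):
    print(x,a,end=" "); go(x,0,-(x-82)*t(a),a)
```

```text
[-10.7183  -1.412   -2.0232] [-0.1392  1.6655 -0.217 ]
94.3 4 shift [0.0002 0.0005 0.0005] turn [ 0.0095 -0.1489  0.034 ] tcp [0.5444 0.0777 0.0715] rpy [ 3.1413  0.0698 -0.1658]
94.9 0 shift [ 0.0018  0.0002 -0.0052] turn [-0.6381 -4.0962  0.0352] tcp [0.546  0.0774 0.0658] rpy [ 3.1416  0.     -0.1658]
```

Request:
carry_out --moves "0.0008 0 -0.0013 -0.15 -1 0;0.0015 0 -0.0026 -0.3 -2 0;0.0018 0 -0.0039 -0.48 -3.1 0;0.0019 0 -0.0052 -0.64 -4.1 0;0.0019 0 -0.0052 -0.64 -4.1 0;0.0019 0 -0.0052 -0.64 -4.1 0"

```text
t: 11.92
ee_pos: [0.5458, 0.077, 0.0654]
tcp_rot: [3.141, 0.001, -0.167]
contact_force: [-11.3, -1.9, -1.9]
grip_width: 0.325
finger_force: 89.9
```

Run:
```python
from plan import *
print(env.read_state()["contact_force"],env.read_state()["torque"])
go(94.9,0,0,0)
```

```text
[-11.3391  -1.9321  -1.9259] [-0.3064  1.7604 -0.2886]
shift [0.0002 0.0005 0.0004] turn [ 0.0254 -0.039   0.0399] tcp [0.546  0.0774 0.0658] rpy [ 3.1416  0.     -0.1658]
```

Request:
carry_out --moves "-0.001 0.0002 0 0 0 0;-0.002 0.0003 0 0 0 0;-0.003 0.0005 0 0 0 0;-0.0035 0.0006 0 0 0 0;-0.0035 0.0006 0 0 0 0"

```text
t: 12.33
ee_pos: [0.5432, 0.0774, 0.0656]
tcp_rot: [3.141, -0.001, -0.167]
contact_force: [-9.5, -2.3, -3.1]
grip_width: 0.325
finger_force: 89.9
```

Run:
```python
from plan import *
print(env.read_state()["contact_force"],env.read_state()["torque"])
go(91.5,0,0,0)
```

```text
[-9.538  -2.2654 -3.083 ] [-0.3292  1.5773 -0.297 ]
shift [-0.0005  0.0005  0.0002] turn [0.0298 0.0538 0.0489] tcp [0.5426 0.078  0.0658] rpy [ 3.1416  0.     -0.1658]
```

Request:
carry_out --moves "-0.001 0.0002 0 0 0 0;-0.002 0.0003 0 0 0 0;-0.002 0.0003 0 0 0 0;-0.002 0.0003 0 0 0 0"

```text
t: 12.67
ee_pos: [0.5416, 0.0777, 0.0657]
tcp_rot: [3.141, -0.002, -0.167]
contact_force: [-9.2, -2.0, -1.9]
grip_width: 0.328
finger_force: 89.9
```

Run:
```python
from plan import *
print(env.read_state()["contact_force"],env.read_state()["torque"])
go(90,0,0,0)
```

```text
[-9.2219 -1.9592 -1.9382] [-0.3226  1.426  -0.2194]
shift [-0.0005  0.0006  0.0001] turn [0.032  0.1159 0.0527] tcp [0.5411 0.0782 0.0658] rpy [ 3.1416  0.     -0.1658]
```

Request:
carry_out --moves "-0.001 0.0002 0 0 0 0;-0.002 0.0003 0 0 0 0;-0.002 0.0003 0 0 0 0;-0.002 0.0003 0 0 0 0"

```text
t: 13.0
ee_pos: [0.5401, 0.078, 0.0658]
tcp_rot: [3.142, -0.003, -0.167]
contact_force: [-6.8, -1.5, -3.6]
grip_width: 0.321
finger_force: 89.9
```

Request:
carry_out --moves "-0.001 0.0002 0 0 0 0;-0.002 0.0003 0 0 0 0;-0.002 0.0003 0 0 0 0;-0.002 0.0003 0 0 0 0"

```text
t: 13.33
ee_pos: [0.5394, 0.0781, 0.0659]
tcp_rot: [-3.141, -0.006, -0.167]
contact_force: [-4.5, -2.9, -6.3]
grip_width: 0.323
finger_force: 89.8
```

Run:
```python
from plan import *
print(env.read_state()["contact_force"],env.read_state()["torque"])
go(88.1,0,0,0)
```

```text
[-4.5422 -2.9084 -6.2649] [-0.4416  0.8977 -0.2559]
shift [-0.0001  0.0004 -0.0001] turn [0.0389 0.3478 0.0523] tcp [0.5393 0.0785 0.0658] rpy [ 3.1416  0.     -0.1658]
```

Request:
carry_out --moves "-0.0006 -0.0003 -0.0003 0 0 0;-0.001 -0.0008 -0.0006 0 0 0;-0.001 -0.0008 -0.0006 0 0 0;-0.001 -0.0008 -0.0006 0 0 0"

```text
t: 13.67
ee_pos: [0.5394, 0.0781, 0.066]
tcp_rot: [-3.139, -0.008, -0.166]
contact_force: [-3.6, -1.1, -8.5]
grip_width: 0.324
finger_force: 89.6
```

Run:
```python
from plan import *
import pickle
print(env.read_state()["contact_force"],env.read_state()["torque"])
go(88.1,0,0,0)
s=env.read_state(); im=env.snapshot("wrist")
cv2.imwrite("pics/w4.png",im[:,:,::-1])
```

```text
[-3.6434 -1.0737 -8.5011] [-0.2737  0.759  -0.2863]
shift [-0.0001  0.0004 -0.0002] turn [-0.0502  0.4977  0.0214] tcp [0.5393 0.0785 0.0658] rpy [ 3.1416  0.     -0.1658]
```

View pics/w4.png

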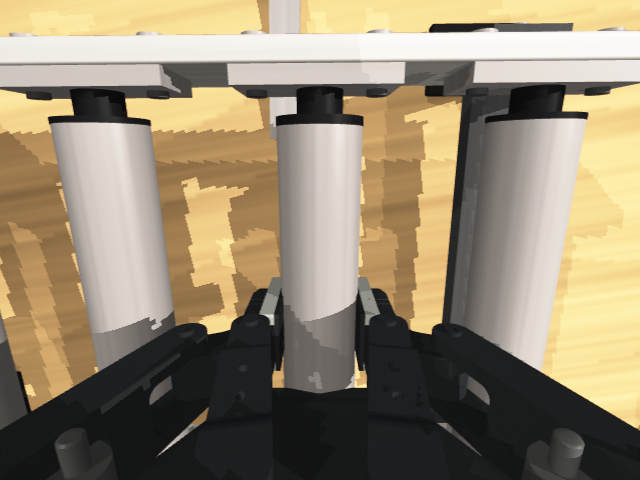

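Request:
carry_out --moves "0 0 0 0 0 0;0 0 0 0 0 0;0 0 0 0 0 0;0 0 0 0 0 0" --grip_force 20

```text
t: 14.05
ee_pos: [0.5394, 0.0781, 0.0663]
tcp_rot: [-3.139, -0.009, -0.166]
contact_force: [-4.8, -3.2, -9.1]
grip_width: 0.323
finger_force: 89.6
```

Request:
carry_out --moves "0 0 0 0 0 0;0 0 0 0 0 0;0 0 0 0 0 0;0 0 0 0 0 0;0 0 0 0 0 0;0 0 0 0 0 0" --fingers 0.05

```text
t: 14.55
ee_pos: [0.541, 0.0786, 0.0679]
tcp_rot: [-3.138, -0.013, -0.166]
contact_force: [-0.7, -0.1, -0.5]
grip_width: 0.522
finger_force: 0.0
```

Request:
carry_out --moves "0 0 0.01 0 0 0;0 0 0.02 0 0 0;0 0 0.04 0 0 0;0 0 0.07 0 0 0;0 0 0.1 0 0 0;0 0 0.12 0 0 0;0 0 0.12 0 0 0;0 0 0.12 0 0 0"

```text
t: 15.22
ee_pos: [0.5414, 0.0785, 0.19]
tcp_rot: [-3.137, -0.016, -0.166]
contact_force: [-0.2, -0.2, -1.0]
grip_width: 0.526
finger_force: 0.0
```

Run:
```python
from plan import *
s=env.read_state(); a=env.snapshot("wrist"); print(s["ee_pos"],s["contact_force"])
b=env.snapshot("top")
b=cv2.resize(b[160:290,150:345],(600,400),interpolation=cv2.INTER_CUBIC)
for y in (-.08,.08): print(px("wrist",C+R.from_euler("z",-9.3,degrees=True).apply([y,0,0]),s))
out=np.zeros((600,800,3),np.uint8); 
r=cv2.resize(a[20:400,130:510],(400,400)); out[:400,:400]=r
out[:267,400:]=cv2.resize(b,(400,267))
n=env.snapshot("scene"); out[267:600,400:]=cv2.resize(n[140:306,290:490],(400,333),interpolation=cv2.INTER_CUBIC)
cv2.imwrite("pics/w5.png",out[:,:,::-1])
```

```text
[0.5414 0.0785 0.19  ] [-0.2124 -0.2073 -0.9746]
[319.8604 330.0517]
[319.2207 122.404 ]
```

View pics/w5.png

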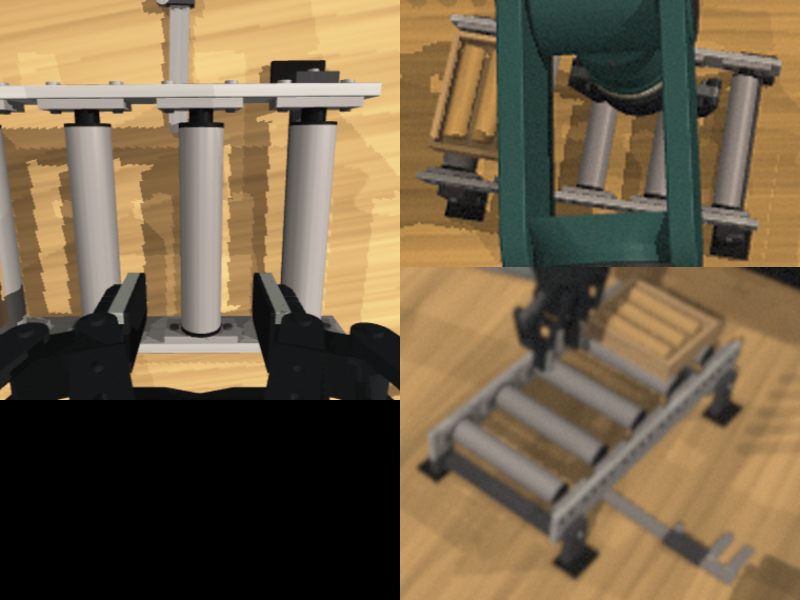

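The roller lies parallel with its neighbours, with the far ring at row ~138 and the near ring at row ~336. I'll check these rows against the fitted and unfitted positions.

Run:
```python
from plan import *
T=R.from_euler("z",-9.3,degrees=True)
s=env.read_state()
for mid in(-3.5,1.5):
    for dx in(-.9,0):
        f=lambda x,z:px("wrist",C+T.apply([(mid+dx+x)/1e3,0,z/1e3]),s).round(1)
        print(mid,dx,"far ring top",f(74.5,13.5),"near ring top",f(-74.5,13.5),"near tilt(z+12)",f(-74.5,25))
im=env.snapshot("wrist")[:,:,::-1]; g=im.sum(2)//3
print("far",[(r,int(g[r,321])) for r in range(128,146)]); print("near",[(r,int(g[r,321])) for r in range(322,350)])
for r in(150,320): 
    row=g[r].astype(int); print(r,[ (c,int(row[c+1]-row[c-1])) for c in range(270,370) if abs(row[c+1]-row[c-1])>40])
```

```text
-3.5 -0.9 far ring top [318.2 131.8] near ring top [319.  337.1] near tilt(z+12) [319.  345.6]
-3.5 0 far ring top [318.2 130.4] near ring top [319. 336.] near tilt(z+12) [319.  344.5]
1.5 -0.9 far ring top [318.2 123.7] near ring top [319.  331.2] near tilt(z+12) [318.9 339.4]
1.5 0 far ring top [318.2 122.3] near ring top [319.  330.1] near tilt(z+12) [318.9 338.3]
far [(128, 26), (129, 26), (130, 25), (131, 26), (132, 25), (133, 25), (134, 25), (135, 38), (136, 137), (137, 174), (138, 174), (139, 173), (140, 173), (141, 173), (142, 174), (143, 173), (144, 173), (145, 172)]
near [(322, 166), (323, 167), (324, 166), (325, 167), (326, 167), (327, 166), (328, 167), (329, 166), (330, 166), (331, 166), (332, 167), (333, 166), (334, 166), (335, 163), (336, 84), (337, 19), (338, 20), (339, 30), (340, 114), (341, 158), (342, 165), (343, 162), (344, 163), (345, 164), (346, 201), (347, 198), (348, 200), (349, 198)]
150 []
320 [(338, -47), (339, -64), (369, -62)]
```

```bash
python3 -c "
from station import env
print(env.hand_in())"
```

```text
the job is handed in; nothing more can be done
None
```

The roller is refitted in the empty place and the job is handed in at about 15 s; forces and final picture rows agree with both stubs fully home, and the arm is clear of everything.

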